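Unhook the weighing basket from the scale's keepered hook and stand it in the tray

TASK

The two rolls are weighed: take the wire weighing basket off the scale's hook and stand it squarely on the floor of the dark wooden tray, rolls still inside, and let go. The hook has a sprung safety keeper that shuts it, so press the keeper open with the basket's own upper bar by pushing the basket back towards the column until its lower bar meets the hook's heel, and only then lift it off. Feel your way and never force the hook, do not touch the scale itself with the gripper, carry the basket level, set it down gently and leave the other things on the counter where they are.

Things in the scene. Friction and masses are not known exactly. Their poses are not given: they have to be found in the camera images.
- grip (a point): Centre of the basket's light wooden grip: a straight bar 66 mm long (along y), 16 mm thick (x), 28 mm tall, on top of the bail, 215 mm above the basket's underside, free all round. Its underside is 16 mm above the highest point of the hook. Axes as basket.
- rung (a point): Middle of the basket's lower bar, the one that lies in the hook: round steel, 9.6 mm thick, along y, 115 mm above the basket's underside, 100 mm below the grip's centre. Axes as basket.
- upper_bar (a point): Middle of the basket's upper bar, parallel to the lower one, as thick, 48 mm above it. The bail's legs (y = +-28 mm, 7 mm thick) join both bars; the hook's keeper passes through the window between them. This bar stands 1 to 10 mm in front of the shut keeper and is what presses the keeper back.
- basket: Loose steel wire basket, 84 mm (x) by 110 mm (y), walls 45 mm high, 0.26 to 0.42 kg, with a ladder-shaped bail in its y-z plane (legs, two bars, grip on top). Origin at the centre of its underside, z up. It hangs by its lower bar and can swing; at the start its axes are parallel to the scale's.
- scale: Fixed counter scale: flat base 215 by 150 mm, white column 58 by 100 mm, 205 mm high (front face at x = +42 mm), short load arm and steel hook in front of it. Origin at the centre of the base's underside, z up, +x from the hook to the column; the hook's tip points to -x. Highest point 220 mm. Over 20 N between basket and scale is forcing the hook.
- hook_seat (a point): Where the lower bar's axis lies at the start, 150 mm above the counter; fixed on the scale, axes as scale. The hook, a 12 mm plate in the x-z plane, mouth up, is clamped up to 5 mm nearer or farther along x than stated, unmeasured. Its floor is level; the tip's inner face is 10.5 mm to -x, outer face 19.5 mm, top 28.5 mm up: lift the bar over 34 mm, draw the basket out 80 mm, then raise it.
- heel_stop (a point): Where the lower bar's axis should be when the bar meets the hook's heel, a firm step 10 mm high that ends the push: 17 mm to +x of hook_seat, true to 5 mm only, so feel for it. Within 1.5 mm of the heel the keeper's nose is behind the bar and the basket lifts out, if held back there for the first 12 mm up. Lifted further forward the bar jams under the nose or is trapped behind the keeper.
- keeper_nose (a point): Nose of the shut keeper, resting inside the tip (same 5 mm doubt along x), 23 mm above hook_seat. The keeper is a sprung steel tongue, 7 mm thick, slanting from its pin down to here. It swings only inwards (nose to +x, 3 mm clear over a bar on the floor) and shuts by itself; not measured. Pressing it with the upper bar takes 1 to 3 N; at the heel it climbs: 6 to 8 N along x is plenty.
- keeper_pin (a point): Hinge pin of the keeper, along y, 8 mm thick, 30 mm to +x of hook_seat (same 5 mm doubt) and 65 mm above it. The upper bar passes in front (-x) of it on the way up.
- tray: Dark wooden tray, standing firmly, 150 mm (x) by 225 mm (y), 18 mm high, lying flat, z up. Origin at the centre of its underside. Its floor is 9 mm above that and 108 by 188 mm inside the rim, so the basket fits only with its long side along the tray's (either way round), about 12 mm to spare on each long side.
- roll_a_mid (a point): Centre of a small round bread roll, 45 mm across, 27 mm high, 35 g, lying loose in the basket.
- roll_b_mid (a point): Centre of a second such roll in the basket.
- jam_jar: Bystander: jam jar, 62 mm across, 85 mm high; origin under its centre.
- card_reader: Bystander: flat square white card reader, 68 by 68 by 14 mm; origin under its centre.
Things that resemble listed ones, but are neither listed nor needed, are in the scene too. What is shaped like the basket but orange is not meant.

How it is judged:
On the way:
1. the basket is off the hook: it has passed out over the tip and hangs clear in front of the hook (lower bar more than 75 mm in front of the seat) with both rolls inside (x of rung in the frame of hook_seat below -0.075 m and contact force between basket and scale below 0.2 N and x of roll_a_mid in the frame of basket between -0.042 and 0.042 m and y of roll_a_mid in the frame of basket between -0.055 and 0.055 m and z of roll_a_mid in the frame of basket between 0 and 0.045 m and x of roll_b_mid in the frame of basket between -0.042 and 0.042 m and y of roll_b_mid in the frame of basket between -0.055 and 0.055 m and z of roll_b_mid in the frame of basket between 0 and 0.045 m), for 0.1 s.
At the end, for the whole second after the job is handed in: The basket stands on the tray's floor (underside 4 to 14 mm above the tray's), upright within 0.06 rad, long side along the tray's long side within 0.2 rad, centred within 22 mm across and 45 mm along, at rest and released, with both rolls in it (x of basket in the frame of tray between -0.022 and 0.022 m and y of basket in the frame of tray between -0.045 and 0.045 m and z of basket in the frame of tray between 0.004 and 0.014 m and angle between basket's own z axis and vertical below 0.06 rad and angle between the y axis of basket and the y axis of tray, either way round below 0.2 rad and contact force between basket and tray above 1 N and contact force between basket and scale below 0.1 N and linear speed of basket below 0.02 m/s and x of roll_a_mid in the frame of basket between -0.042 and 0.042 m and y of roll_a_mid in the frame of basket between -0.055 and 0.055 m and z of roll_a_mid in the frame of basket between 0 and 0.045 m and x of roll_b_mid in the frame of basket between -0.042 and 0.042 m and y of roll_b_mid in the frame of basket between -0.055 and 0.055 m and z of roll_b_mid in the frame of basket between 0 and 0.045 m); the robot touches nothing.
It fails at once if the hook is forced: more than 20 N between the basket and the scale (hook and keeper included) (contact force between basket and scale above 20 N).
It fails at once if the gripper or arm touches the scale or its keeper (contact force between any of the fingers, the arm and scale above 1 N).
It fails at once if the basket is tipped by more than 0.4 rad (angle between basket's own z axis and vertical above 0.4 rad).
It fails at once if the basket is set down hard: more than 30 N on the tray (contact force between basket and tray above 30 N).
It fails at once if jam jar or card reader pushed by more than 20 mm (distance of any of jam_jar, card_reader from where it was at the start of the episode above 0.02 m).
It also fails if it takes over 70 s, if anything falls off the work surface, if the arm or the gripper's body presses on something with over 40 N, if the wrist force passes 120 N, or if a joint passes its speed limit or range.

ROBOT

A 6-joint arm with a two-finger parallel gripper is mounted at the origin on a cart in front of the work surface, level with it; the furniture and walls round the work are solid. World frame = base frame: x ahead of the robot, y to its left, z up, the work surface at z = 0. Lengths are in m, angles in rad, forces in N, time in s.
With the tool pointing down it reaches from about 0.25 to 0.775 m from the base axis. Payload 4 kg.
Tool frame: the origin (TCP) lies midway between the tips of the shut fingers; the grasp point (between the pads) lies 19 mm behind it; z points along the fingers, x is the direction in which the jaws open and shut, and the axes are right-handed (so a half turn about z gives the same grasp; the last joint's range is limited). The gripper opens to 94 mm and grips with 3 to 60 N. Pads are 16 mm wide; open, the fingers measure 119 mm over their backs; the gripper's body (75 mm by 177 mm) begins 78 mm behind the grasp point.
Start: joints at [1.234, 0.087, 1.371, -0, 1.684, -0.103], TCP at [0.127, 0.535, 0.206] pointing down, gripper open.
Joint ranges: [-3.1, 3.1], [-0.76, 2.03], [0.27, 2.55], [-1.08, 4.22], [0.17, 2.65], [-2.57, 2.57]. Speed limits (rad/s): [2.79, 2.79, 3.14, 3.14, 3.14, 3.14].

INTERFACE

Orientations are given as [roll, pitch, yaw] about the fixed x, y, z axes, in that order (R = Rz(yaw) Ry(pitch) Rx(roll)).
In Python, from bench import * gives the robot as it stands.
- The arm moves only by the tool send_rows, never from a script. Its argument "rows" is one flat list of numbers, 7 for each row, row after row: the shift along the world's x, y, z in mm, then the turn, a rotation vector about the world's x, y, z in degrees, then the opening, from 0 (shut) to 1 (fully open). A call has exactly 8 rows; each row shifts and turns the commanded pose from where the row before left it; what a row does not reach is not made up. A row lasts 1/8 s, in which the tool goes at most 62.5 mm and 10.7 degrees, less where a joint would pass 70% of its speed; a pose out of reach is approached as far as the arm can. A call is refused whole if a number of a shift passes 62.5 or a number of a turn 10.7, either way. A call with a gripper value outside its range is refused whole. The fingers move at their own pace and stop on an object; the grip force is fixed at half the most. Time passes only in rows, so rows that do not move let the fingers close, or fill a call up. It gives the time, the measured TCP pose, the force and the opening at its end, in the units of the state.
- get_obs(): the state, without advancing time (a new reading comes with each control period).
- snapshot(name): name is "scene" or "side" or "wrist"; returns a dict with "color" (480x640x3 uint8, red, green, blue), "intrinsics" (3x3 intrinsics, pixels), "distortion" ([k1, k2, p1, p2, k3] as OpenCV has them; the pictures are not rectified), "rvec" (rotation vector, rad) and "tvec" (3), from world to camera coordinates, as OpenCV has them; the wrist camera has in their place "T_tool_cam" (4x4, takes a point from camera to tool coordinates, whose origin is the TCP and whose axes are the tool frame's). Camera axes: x right, y down, z forward; pixel columns grow to the right and rows downward; lengths in m; the calibration is good to about 2 mm. A picture is of the moment at which its call begins: read the wrist's pose just before it. There is no depth.
- close_job(): hands the job in, once; it reports no verdict.
The state is a dict: "time": time; "joint_positions": joint angles; "qvel": joint speeds; "joint_torque": joint torques, N m; "tool_pos": TCP position; "ee_rot": TCP orientation; "wrist_force": force on the tool from outside, world axes, zero at the start; "wrist_torque": the same for the moment, N m; "width": finger opening in m.
Only numpy, scipy, OpenCV 4.12 (cv2) and the standard library are available. Lean on these libraries where they do the work, as an engineer would, in place of code of your own. Each camera call takes 0.05 s, during which the arm holds its last target.

## Working session

There is one attempt and no reset: what is moved stays moved. The work goes in short steps, Python scripts to look and compute and a tool call to move; the robot and the scene stay as the last step left them, time stands still between calls to the robot, and variables do not carry over. Pictures are saved under pics/ and viewed, and the job is handed in when it is done.

Besides the shell and the picture viewer there is one more tool, called after ">>>" as a command line: name --argument value ..., lists and objects as JSON in quotes. send_rows: Moves the arm, as the interface text tells. Its arguments: {"type":"object","properties":{"rows":{"type":"array","items":{"type":"number"}}},"required":["rows"]}

```bash
ls; mkdir -p pics; python3 - <<'E'
from bench import *
import cv2
print(get_obs())
for n in ["scene","side","wrist"]:
    s=snapshot(n); cv2.imwrite(f"pics/{n}0.png",s["color"][:,:,::-1])
    print(n,{k:v for k,v in s.items() if k!="color"})
E
```

```text
pics
{'time': 0.0, 'joint_positions': array([ 1.23392150e+00,  8.79748885e-02,  1.37224310e+00,  2.53180438e-05,
        1.68360755e+00, -1.03093027e-01]), 'qvel': array([ 0.00010403,  0.00061785,  0.00074714,  0.00114447, -0.00028491,
        0.00036624]), 'joint_torque': array([ 3.46288125e-04, -3.40178525e+01, -3.02430403e+01,  7.17255310e-02,
        3.29174171e-02, -1.71795073e-04]), 'tool_pos': array([0.12722158, 0.53451927, 0.20429898]), 'ee_rot': array([-3.14133784e+00,  2.21843365e-03,  1.33701763e+00]), 'wrist_force': array([ 0.29631646,  0.09444109, -0.28131209]), 'wrist_torque': array([ 0.01969591, -0.0013955 , -0.00481471]), 'width': 0.09400404476332469}
scene {'intrinsics': array([[613.32949846,   0.        , 318.76724705],
       [  0.        , 613.32949846, 241.52633535],
       [  0.        ,   0.        ,   1.        ]]), 'distortion': array([0.0228225, 0.       , 0.       , 0.       , 0.       ]), 'rvec': array([ 1.85307017, -1.02128359,  0.63283354]), 'tvec': array([-0.28456424,  0.38594487,  0.893907  ])}
side {'intrinsics': array([[439.41111731,   0.        , 32
[... 228 characters left out ...]
-2.70881514,  1.48773921]), 'tvec': array([0.55805857, 0.16621127, 0.9214894 ])}
wrist {'intrinsics': array([[364.40002874,   0.        , 319.52452024],
       [  0.        , 364.40002874, 234.95020995],
       [  0.        ,   0.        ,   1.        ]]), 'distortion': array([-0.01658585,  0.        ,  0.        ,  0.        ,  0.        ]), 'T_tool_cam': array([[ 9.99999184e-01,  1.63186236e-05,  1.27763615e-03,
        -5.91859048e-04],
       [-3.81727405e-04,  9.58068468e-01,  2.86539116e-01,
        -8.39160851e-02],
       [-1.21938699e-03, -2.86539370e-01,  9.58067692e-01,
        -1.79453957e-01],
       [ 0.00000000e+00,  0.00000000e+00,  0.00000000e+00,
         1.00000000e+00]])}
```

View pics/scene0.png

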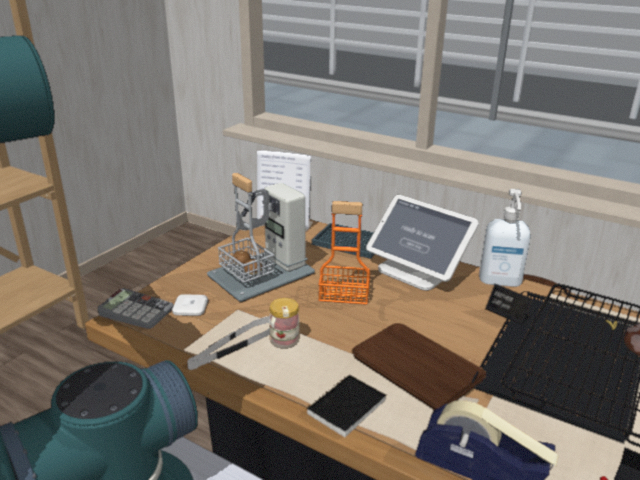

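View pics/side0.png

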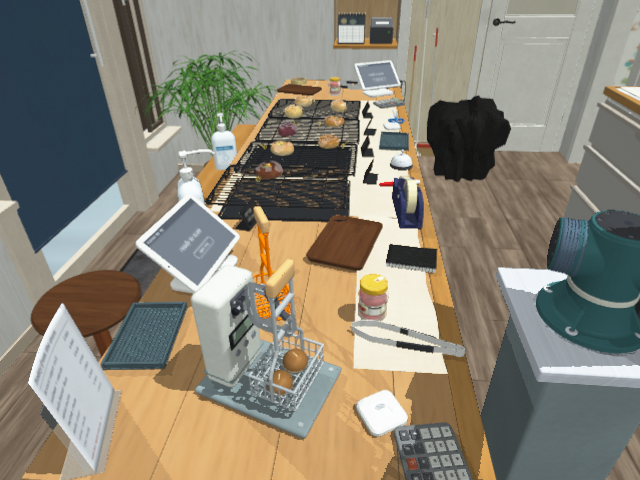

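View pics/wrist0.png

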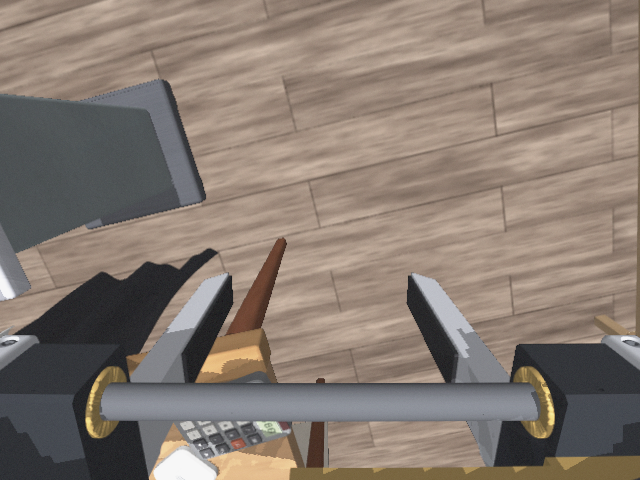

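```bash
cat > h.py <<'E'
from bench import *
import cv2, numpy as np
from scipy.optimize import least_squares
from scipy.spatial.transform import Rotation as Rn
def crop(img,x0,y0,x1,y1,f,name,grid=10):
    c=cv2.resize(img[y0:y1,x0:x1],None,fx=f,fy=f,interpolation=cv2.INTER_CUBIC)
    for x in range((x0//grid+1)*grid,x1,grid):
        cv2.line(c,(int((x-x0+.5)*f),0),(int((x-x0+.5)*f),6),(0,0,255),1); cv2.putText(c,str(x),(int((x-x0+.5)*f)-10,16),0,.35,(0,0,255),1)
    for y in range((y0//grid+1)*grid,y1,grid):
        cv2.line(c,(0,int((y-y0+.5)*f)),(6,int((y-y0+.5)*f)),(0,0,255),1); cv2.putText(c,str(y),(8,int((y-y0+.5)*f)+4),0,.35,(0,0,255),1)
    cv2.imwrite(name,c)
def cam(s,obs=None):
    K,d=s["intrinsics"],s["distortion"]
    if "rvec" in s: return K,d,s["rvec"],s["tvec"]
    T=np.eye(4);T[:3,:3]=Rn.from_euler("xyz",obs["ee_rot"]).as_matrix();T[:3,3]=obs["tool_pos"]
    M=np.linalg.inv(T@s["T_tool_cam"])
    return K,d,cv2.Rodrigues(M[:3,:3])[0].ravel(),M[:3,3]
def proj(c,P):
    return cv2.projectPoints(np.array(P,float).reshape(-1,3),c[2],c[3],c[0],c[1])[0].reshape(-1,2)
def ray(c,uv):
    n=cv2.undistortPoints(np.array(uv,float).reshape(-1,1,2),c[0],c[1]).reshape(-1,2)
    R=cv2.Rodrigues(np.array(c[2]))[0]
    d=np.c_[n,np.ones(len(n))]@R
    return -R.T@np.array(c[3]).ravel(),d
def onz(c,uv,z):
    o,d=ray(c,uv); return o+d*((z-o[2])/d[:,2])[:,None]
def tri(obsv):
    A=[];b=[]
    for c,uv in obsv:
        o,d=ray(c,uv);d=d[0]/np.linalg.norm(d[0]);P=np.eye(3)-np.outer(d,d);A.append(P);b.append(P@o)
    return np.linalg.lstsq(np.vstack(A),np.hstack(b),rcond=None)[0]
E
python3 - <<'E'
from h import *
s=cv2.imread("pics/scene0.png"); d=cv2.imread("pics/side0.png")
crop(s,195,165,325,305,4,"pics/c1.png"); crop(d,190,255,350,440,3.2,"pics/c2.png")
crop(s,340,310,500,420,5,"pics/c3.png"); crop(d,290,200,400,285,7,"pics/c4.png")
E
```

```text
(no output)
```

View pics/c1.png

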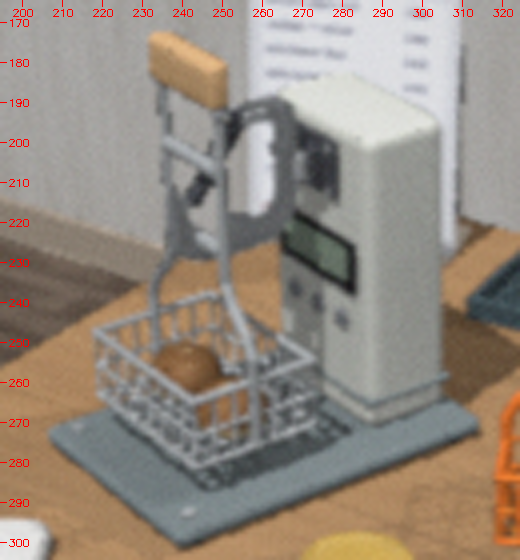

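View pics/c2.png

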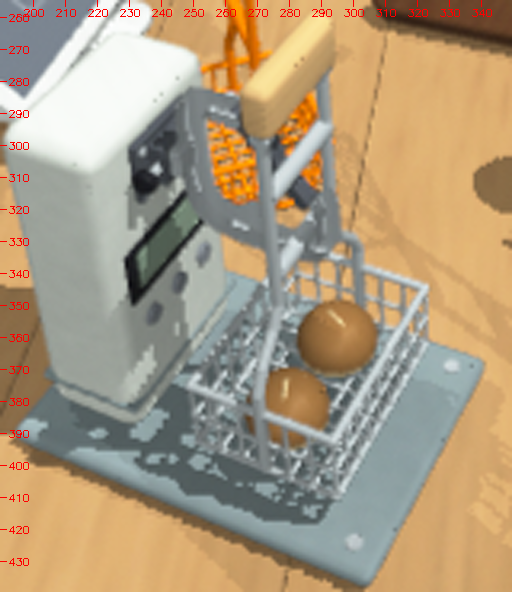

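View pics/c3.png

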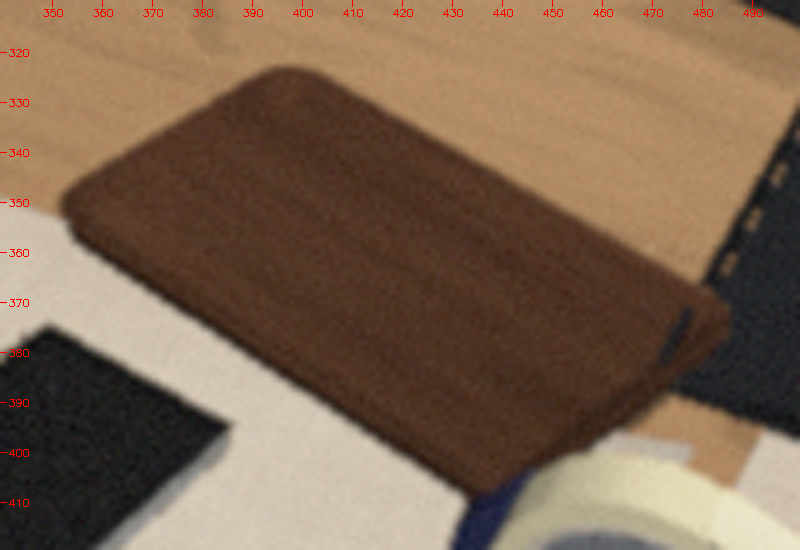

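View pics/c4.png

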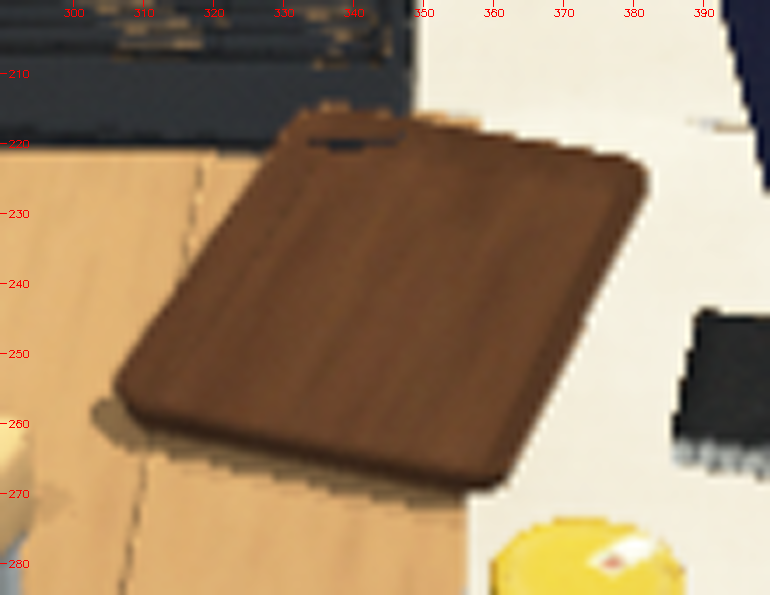

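```bash
python3 - <<'E'
from h import *
np.set_printoptions(precision=4,suppress=True)
S=cam(snapshot("scene"));D=cam(snapshot("side"))
print("cams",ray(S,[320,240])[0],ray(D,[320,240])[0])
print("board S",onz(S,[(397,323),(486,373),(436,410),(352,349)],.018))
print("board D",onz(D,[(335,214),(382,224),(360,269),(306,254)],.018))
print("far brown D",onz(D,[(300,88)],.018))
print("jar,reader",onz(D,[(372,312),(382,412)],0))
# grip: top face corners
pts={"topA":((233,174),(265,284)),}
# base corners
print("base S",onz(S,[(181,301),(207,272),(313,271)],.0))
print("base D",onz(D,[(366,436),(340,366)],.0))
s=cv2.imread("pics/scene0.png"); d=cv2.imread("pics/side0.png")
crop(s,225,165,275,260,8,"pics/c5.png",5); crop(d,240,250,320,345,7,"pics/c6.png",5); crop(d,60,60,440,240,2,"pics/c7.png",20)
E
```

```text
cams [-0.3748 -0.5573  0.7603] [0.4911 0.7338 0.6392]
board S [[ 0.6111 -0.1469  0.018 ]
 [ 0.556  -0.3547  0.018 ]
 [ 0.4145 -0.3137  0.018 ]
 [ 0.4837 -0.1106  0.018 ]]
board D [[ 0.5543 -0.355   0.018 ]
 [ 0.4225 -0.309   0.018 ]
 [ 0.4796 -0.099   0.018 ]
 [ 0.6134 -0.1508  0.018 ]]
far brown D [[ 0.8369 -1.7578  0.018 ]]
jar,reader [[0.4518 0.0272 0.    ]
 [0.4375 0.2692 0.    ]]
base S [[ 0.4492  0.3074 -0.    ]
 [ 0.578   0.3435  0.    ]
 [ 0.7221  0.1304  0.    ]]
base D [[0.4638 0.3146 0.    ]
 [0.5119 0.178  0.    ]]
```

View pics/c5.png

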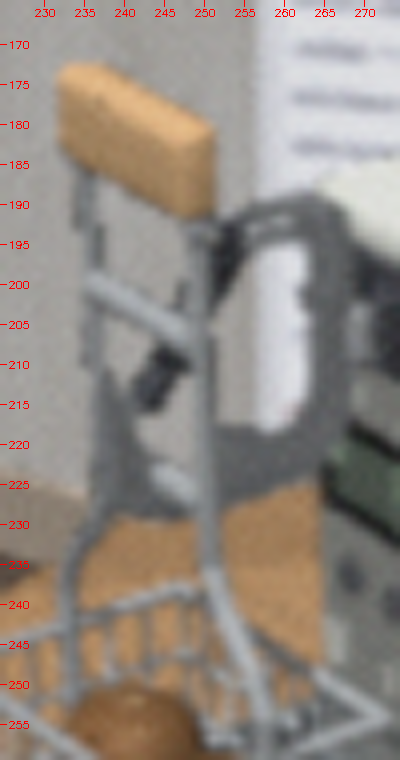

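View pics/c6.png

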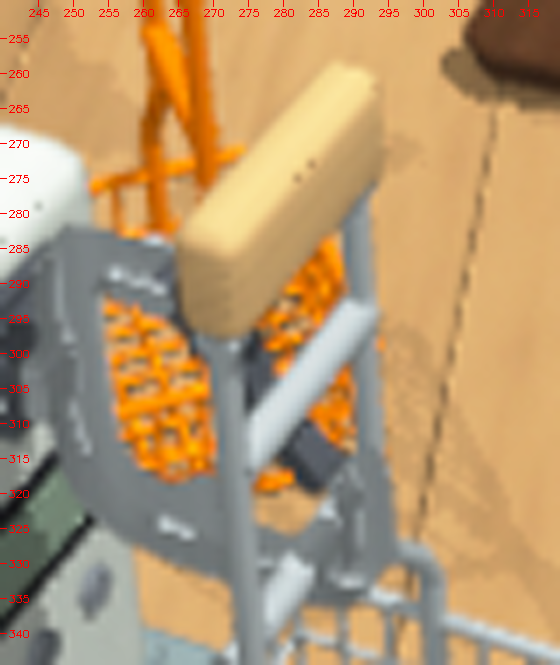

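View pics/c7.png

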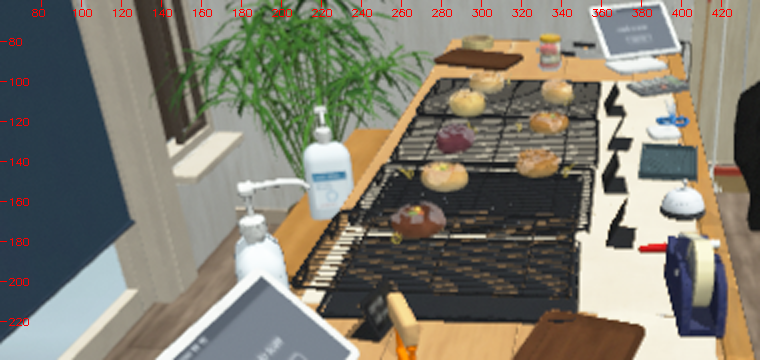

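```bash
python3 - <<'E'
from h import *
np.set_printoptions(precision=4,suppress=True)
S=cam(snapshot("scene"));D=cam(snapshot("side"))
print("base S L,F,R",onz(S,[(207.5,273),(240,301),(314,271)],.005))
print("base D",onz(D,[(305,437),(341,367),(198,396)],.005))
# grip corner triangulation
# scene: left-near... ends
for n,a,b in [("end1 bottom",(231,183),(272,297)),("x",(250,192),(293,276))]:
    print(n,tri([(S,a),(D,b)]),tri([(S,a),(D,(293,276) if b[0]==272 else (272,297))]))
print("bar up ends",tri([(S,(236,199)),(D,(275,313))]),tri([(S,(249,208)),(D,(292,295))]),tri([(S,(236,199)),(D,(292,295))]))
E
```

```text
base S L,F,R [[0.5688 0.3334 0.005 ]
 [0.5147 0.1918 0.005 ]
 [0.7162 0.1238 0.005 ]]
base D [[0.5589 0.3272 0.005 ]
 [0.5098 0.1845 0.005 ]
 [0.7506 0.2665 0.005 ]]
end1 bottom [0.6041 0.2731 0.2398] [0.5763 0.2476 0.2566]
x [0.5869 0.2114 0.2348] [0.6169 0.2375 0.2162]
bar up ends [0.6049 0.2631 0.2022] [0.588  0.2148 0.1977] [0.5812 0.2415 0.2176]
```

```bash
python3 - <<'E'
from h import *
np.set_printoptions(precision=4,suppress=True)
ss=snapshot("scene");sd=snapshot("side");S=cam(ss);D=cam(sd)
def seg(img,x0,y0,x1,y1):
    hsv=cv2.cvtColor(img,cv2.COLOR_RGB2HSV)[y0:y1,x0:x1]
    m=((hsv[...,0]>8)&(hsv[...,0]<26)&(hsv[...,1]>60)&(hsv[...,1]<170)&(hsv[...,2]>90)).astype(np.uint8)
    n,l,st,ce=cv2.connectedComponentsWithStats(m)
    i=1+np.argmax(st[1:,4]); print(st[i],ce[i]+[x0,y0]); return l==i,ce[i]+[x0,y0]
ms,cs=seg(ss["color"],225,165,256,196)
md,cd=seg(sd["color"],262,255,296,302)
def box(p):
    c=np.array([p[0],p[1],p[2]]);R=Rn.from_euler("z",p[3]).as_matrix()
    return np.array([[i*.008,j*.033,k*.014] for i in(-1,1) for j in(-1,1) for k in(-1,1)])@R.T+c
def cen(c,p):
    h=cv2.convexHull(proj(c,box(p)).astype(np.float32));m=cv2.moments(h)
    return np.array([m["m10"]/m["m00"],m["m01"]/m["m00"]]),h
f=lambda p:np.r_[cen(S,np.r_[p,-.335])[0]-cs,cen(D,np.r_[p,-.335])[0]-cd]
r=least_squares(f,[.595,.24,.25],diff_step=1e-4);print(r.x,r.fun)
p=np.r_[r.x,-.335]
for c,im,n,roi in((S,ss,"s",(220,160,275,260)),(D,sd,"d",(240,250,320,345))):
    im=im["color"][:,:,::-1].copy();im=cv2.resize(im,None,fx=8,fy=8,interpolation=cv2.INTER_CUBIC)
    h=cen(c,p)[1];cv2.polylines(im,[((h+.5)*8).astype(int)],True,(0,255,0),1)
    R=Rn.from_euler("z",p[3]).as_matrix()
    for dz in(-.1,-.052):
        q=proj(c,[p[:3]+R@[0,y,dz] for y in(-.028,.028)]);cv2.line(im,tuple(((q[0]+.5)*8).astype(int)),tuple(((q[1]+.5)*8).astype(int)),(255,0,0),1)
    x0,y0,x1,y1=roi;cv2.imwrite(f"pics/fit_{n}.png",im[y0*8:y1*8,x0*8:x1*8][::1,::1])
E
```

```text
[  7   8  20  19 260] [241.6346 181.8846]
[   0    0   34   47 1030] [280.268  274.6369]
[0.5969 0.2373 0.2533] [ 0.2426 -0.2685  0.1484  0.187 ]
```

View pics/fit_s.png

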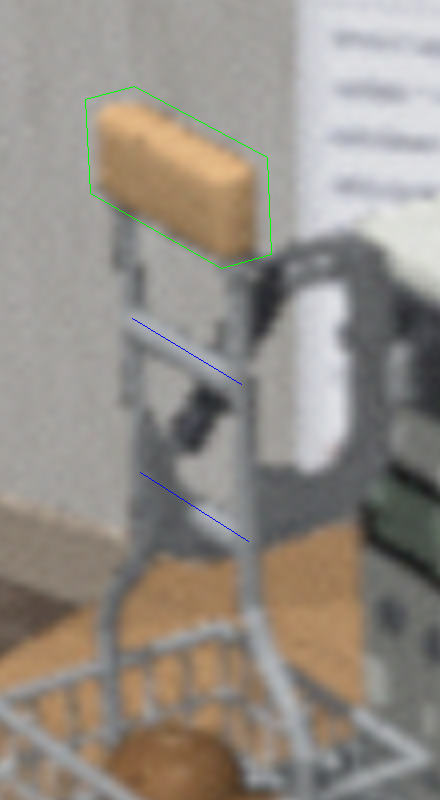

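View pics/fit_d.png

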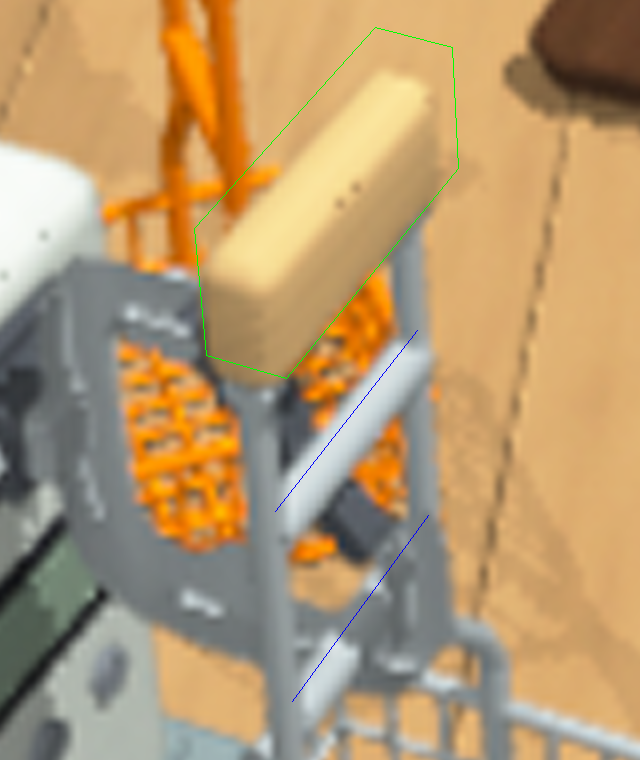

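```bash
python3 - <<'E'
from h import *
np.set_printoptions(precision=4,suppress=True)
ss=snapshot("scene");sd=snapshot("side");S=cam(ss);D=cam(sd)
def box(p):
    c=np.array([p[0],p[1],p[2]]);R=Rn.from_euler("z",p[3]).as_matrix()
    return np.array([[i*.008,j*.033,k*.014] for i in(-1,1) for j in(-1,1) for k in(-1,1)])@R.T+c
def bb(c,p):
    q=proj(c,box(p));return (q.min(0)+q.max(0))/2
def cen(c,p): return None,cv2.convexHull(proj(c,box(p)).astype(np.float32))
tS=np.array([220+177.5/8,160+181/8])-.5; tD=np.array([240+320/8,250+226/8])-.5
f=lambda p:np.r_[bb(S,np.r_[p,-.335])-tS,bb(D,np.r_[p,-.335])-tD]
r=least_squares(f,[.595,.24,.25],diff_step=1e-4);print(r.x,r.fun)
p=np.r_[r.x,-.335]
for c,im,n,roi in((S,ss,"s",(220,160,275,260)),(D,sd,"d",(240,250,320,345))):
    im=im["color"][:,:,::-1].copy();im=cv2.resize(im,None,fx=8,fy=8,interpolation=cv2.INTER_CUBIC)
    h=cen(c,p)[1];cv2.polylines(im,[((h+.5)*8).astype(int)],True,(0,255,0),1)
    R=Rn.from_euler("z",p[3]).as_matrix()
    for dz in(-.1,-.052):
        q=proj(c,[p[:3]+R@[0,y,dz] for y in(-.028,.028)]);cv2.line(im,tuple(((q[0]+.5)*8).astype(int)),tuple(((q[1]+.5)*8).astype(int)),(255,0,0),1)
    x0,y0,x1,y1=roi;cv2.imwrite(f"pics/fit2_{n}.png",im[y0*8:y1*8,x0*8:x1*8][::1,::1])
a=cv2.imread("pics/fit2_s.png");b=cv2.imread("pics/fit2_d.png")[:,:]
H=600;a=cv2.resize(a,(int(a.shape[1]*H/a.shape[0]),H));b=cv2.resize(b,(int(b.shape[1]*H/b.shape[0]),H));o=np.hstack([a,b])[:,:800];cv2.imwrite("pics/fit2.png",o)
E
```

```text
[0.5982 0.2397 0.2504] [-0.3566  0.3928 -0.2175 -0.2728]
```

View pics/fit2.png

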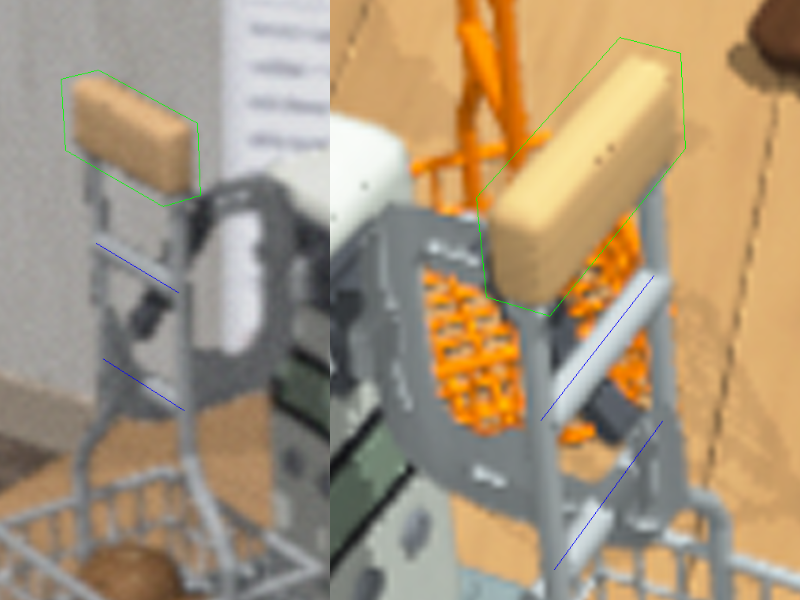

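>>> send_rows --rows '[10,-6,37,0,0,-6,1,20,-12,37,0,0,-6,1,30,-19,37,0,0,-6,1,35,-22,35,0,0,-6,1,35,-22,0,0,0,-6,1,35,-22,0,0,0,-6,1,35,-22,0,0,0,-6,1,35,-22,0,0,0,-6,1]'

```text
time: 1.55
tool_pos: [0.3635, 0.3872, 0.3516]
ee_rot: [-3.141, -0.0, 0.496]
wrist_force: [0.7, -0.1, 1.0]
width: 0.0937
```

>>> send_rows --rows '[35,-22,0,0,0,-6,1,35,-22,0,0,0,-6,1,35,-22,0,0,0,-6,1,35,-22,0,0,0,-6,1,35,-22,0,0,0,-6,1,30,-18,0,0,0,-6,1,20,-13,0,0,0,-6,1,10,-7,0,0,0,-6,1]'

```text
time: 2.55
tool_pos: [0.5986, 0.239, 0.3507]
ee_rot: [3.141, 0.001, -0.343]
wrist_force: [0.1, 0.9, 0.5]
width: 0.0942
```

```bash
python3 - <<'E'
from h import *
np.set_printoptions(precision=4,suppress=True)
o=get_obs();s=snapshot("wrist")
print(o["time"],o["tool_pos"],o["ee_rot"],o["wrist_force"],o["joint_positions"])
cv2.imwrite("pics/w1.png",s["color"][:,:,::-1])
S=cam(snapshot("scene"));print(onz(S,[(343,299)],0))
W=cam(s,o);R=Rn.from_euler("z",-.335).as_matrix()
print(proj(W,[[.597,.24,.264]]+[np.array([.597,.24,.264])+R@[i*.008,j*.033,0] for i in(-1,1) for j in(-1,1)]))
E
```

```text
2.55 [0.5986 0.239  0.3507] [ 3.1409  0.0006 -0.3435] [0.1011 0.9303 0.4816] [ 0.292   0.3361  0.7884 -0.0002  2.018   0.6354]
[[0.6535 0.0064 0.    ]]
[[317.1041 239.4147]
 [307.4132 279.2931]
 [305.8371 196.8889]
 [327.6343 279.1533]
 [327.4799 196.7204]]
```

View pics/w1.png

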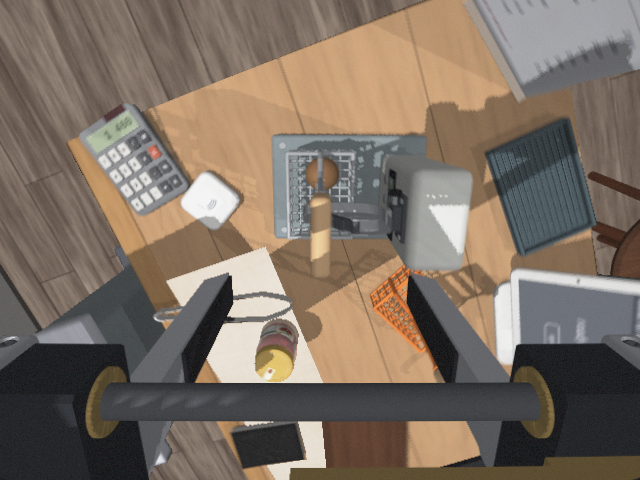

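```bash
python3 - <<'E'
from h import *
d=cv2.imread("pics/w1.png")
crop(d,265,125,475,285,3.8,"pics/c8.png")
E
```

```text
(no output)
```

View pics/c8.png

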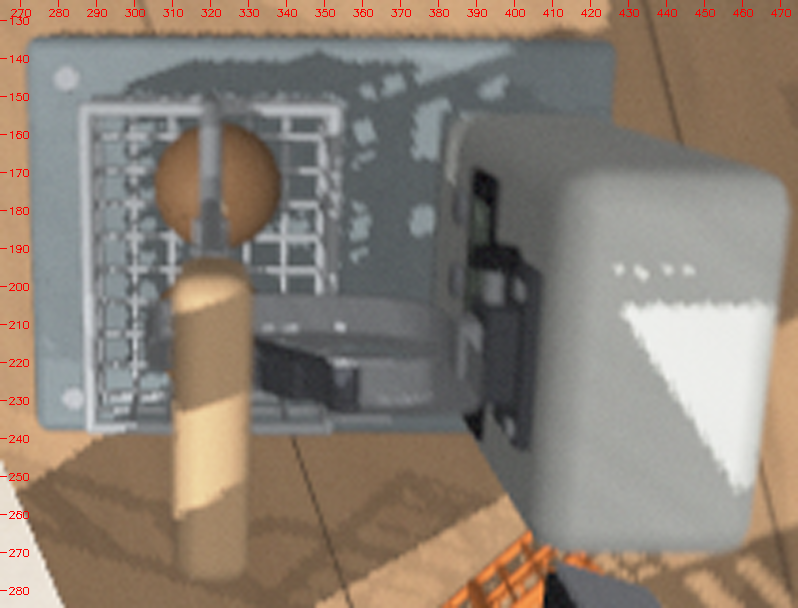

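>>> send_rows --rows '[1,1,-20,0,0,0,1,0,0,-25,0,0,0,1,0,0,-25,0,0,0,1,0,0,-20,0,0,0,1,0,0,-15,0,0,0,1,0,0,-8,0,0,0,1,0,0,-3,0,0,0,1,0,0,0,0,0,0,1]'

```text
time: 3.65
tool_pos: [0.5986, 0.2412, 0.2361]
ee_rot: [-3.141, -0.001, -0.338]
wrist_force: [0.0, 1.2, -0.6]
width: 0.0942
```

```bash
python3 - <<'E'
from h import *
np.set_printoptions(precision=4,suppress=True)
o=get_obs();s=snapshot("wrist")
print(o["time"],o["tool_pos"],o["ee_rot"],o["wrist_force"],o["wrist_torque"])
cv2.imwrite("pics/w2.png",s["color"][:,:,::-1])
cv2.imwrite("pics/d2.png",snapshot("side")["color"][200:400,180:380,::-1].repeat(3,0).repeat(3,1))
E
```

```text
3.65 [0.5986 0.2412 0.2361] [-3.1411 -0.0008 -0.3383] [ 0.0395  1.2189 -0.5575] [-0.0569  0.0969 -0.0801]
```

View pics/w2.png

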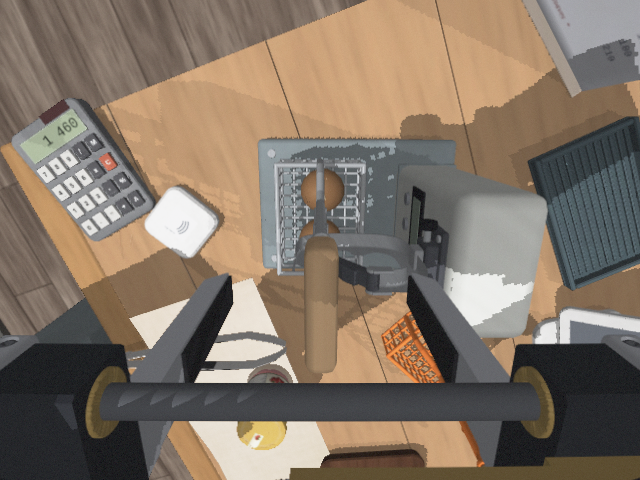

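View pics/d2.png

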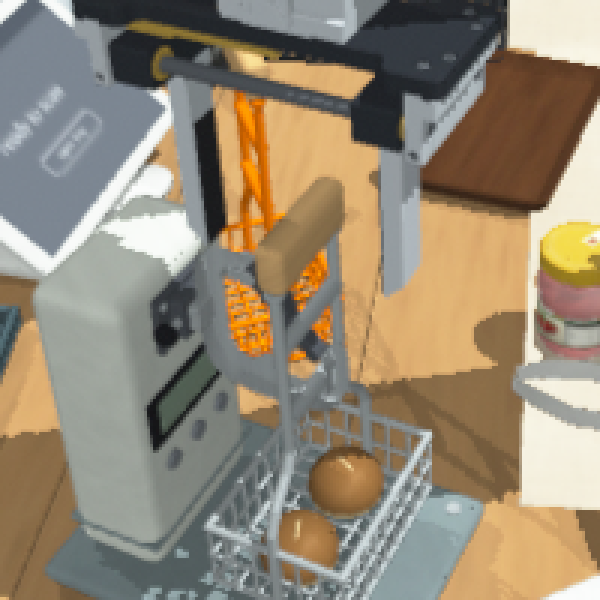

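>>> send_rows --rows '[0,0,-1,0,0,0,0.4,0,0,0,0,0,0,0.3,0,0,0,0,0,0,0.2,0,0,0,0,0,0,0.1,0,0,0,0,0,0,0,0,0,0,0,0,0,0,0,0,0,0,0,0,0,0,0,0,0,0,0,0]'

```text
time: 4.75
tool_pos: [0.5984, 0.241, 0.2345]
ee_rot: [3.142, -0.0, -0.338]
wrist_force: [-0.1, 0.4, 0.8]
width: 0.0175
```

```bash
cat > st.py <<'E'
from h import *
np.set_printoptions(precision=4,suppress=True)
o=get_obs();y=-.338;ax=np.array([np.cos(y),np.sin(y),0]);ay=np.array([-np.sin(y),np.cos(y),0])
p0=np.array([.5986,.2412,.2361]);d=(o["tool_pos"]-p0)*1000;f=o["wrist_force"]
print("t %.2f d_ax %.2f d_ay %.2f z %.2f | F ax %.2f ay %.2f z %.2f"%(o["time"],d@ax,d@ay,o["tool_pos"][2]*1000,f@ax,f@ay,f[2]),o["ee_rot"],o["wrist_torque"],o["width"])
E
python3 st.py; python3 -c "
from h import *
s=snapshot('side');crop(s['color'][:,:,::-1],215,240,345,400,3.7,'pics/d3.png')"
```

```text
t 4.75 d_ax -0.11 d_ay -0.21 z 234.49 | F ax -0.19 ay 0.37 z 0.82 [ 3.1415 -0.0001 -0.3385] [-0.0769  0.08    0.0311] 0.017530956708389757
```

View pics/d3.png

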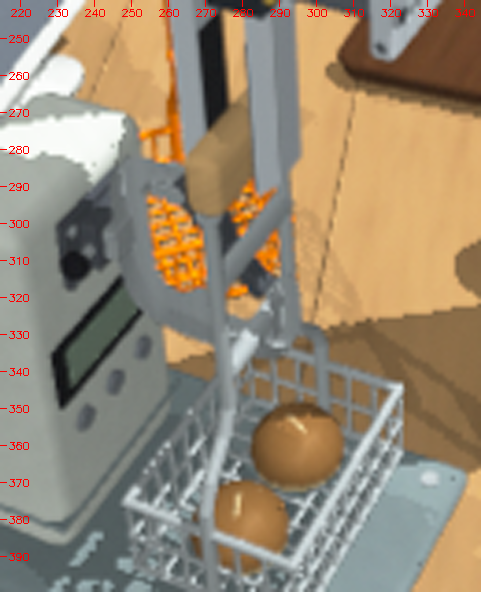

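>>> send_rows --rows '[1,-0.35,0,0,0,0,0,1,-0.35,0,0,0,0,0,1,-0.35,0,0,0,0,0,1,-0.35,0,0,0,0,0,1,-0.35,0,0,0,0,0,1,-0.35,0,0,0,0,0,1,-0.35,0,0,0,0,0,1,-0.35,0,0,0,0,0]'

```text
time: 5.8
tool_pos: [0.6062, 0.2384, 0.2345]
ee_rot: [3.142, 0.001, -0.338]
wrist_force: [-3.0, 1.4, 1.5]
width: 0.0158
```

```bash
python3 st.py
```

```text
t 5.80 d_ax 8.06 d_ay -0.15 z 234.50 | F ax -3.34 ay 0.35 z 1.48 [ 3.1415  0.0007 -0.3383] [0.1968 0.7669 0.0295] 0.015813305691344447
```

>>> send_rows --rows '[0.5,-0.18,0,0,0,0,0,0.5,-0.18,0,0,0,0,0,0.5,-0.18,0,0,0,0,0,0.5,-0.18,0,0,0,0,0,0.5,-0.18,0,0,0,0,0,0.5,-0.18,0,0,0,0,0,0,0,0,0,0,0,0,0,0,0,0,0,0,0]'

```text
time: 6.8
tool_pos: [0.6095, 0.2372, 0.2345]
ee_rot: [-3.142, -0.0, -0.339]
wrist_force: [-3.0, 1.6, 0.6]
width: 0.0159
```

```bash
python3 st.py
```

```text
t 6.80 d_ax 11.58 d_ay -0.21 z 234.51 | F ax -3.34 ay 0.56 z 0.65 [-3.1416 -0.0001 -0.3385] [ 0.1716  0.8688 -0.0411] 0.015892520501701122
```

>>> send_rows --rows '[0.5,-0.18,0,0,0,0,0,0.5,-0.18,0,0,0,0,0,0.5,-0.18,0,0,0,0,0,0.5,-0.18,0,0,0,0,0,0,0,0,0,0,0,0,0,0,0,0,0,0,0,0,0,0,0,0,0,0,0,0,0,0,0,0,0]'

```text
time: 7.8
tool_pos: [0.6114, 0.2365, 0.2345]
ee_rot: [3.142, -0.0, -0.338]
wrist_force: [-3.4, 0.3, 0.6]
width: 0.0162
```

```bash
python3 st.py
```

```text
t 7.80 d_ax 13.64 d_ay -0.22 z 234.49 | F ax -3.35 ay -0.82 z 0.64 [ 3.1416 -0.     -0.3385] [ 0.2985  1.0115 -0.0098] 0.01617839160957319
```

>>> send_rows --rows '[0.5,-0.18,0,0,0,0,0,0.5,-0.18,0,0,0,0,0,0.5,-0.18,0,0,0,0,0,0.5,-0.18,0,0,0,0,0,0,0,0,0,0,0,0,0,0,0,0,0,0,0,0,0,0,0,0,0,0,0,0,0,0,0,0,0]'

```text
time: 8.8
tool_pos: [0.6136, 0.2357, 0.2345]
ee_rot: [-3.142, -0.0, -0.339]
wrist_force: [-2.9, 1.2, 0.6]
width: 0.0158
```

```bash
python3 st.py
```

```text
t 8.80 d_ax 15.97 d_ay -0.24 z 234.49 | F ax -3.11 ay 0.22 z 0.58 [-3.1415 -0.0005 -0.3386] [0.2135 0.8161 0.0103] 0.015840688662304557
```

>>> send_rows --rows '[0.5,-0.18,0,0,0,0,0,0.5,-0.18,0,0,0,0,0,0.5,-0.18,0,0,0,0,0,0,0,0,0,0,0,0,0,0,0,0,0,0,0,0,0,0,0,0,0,0,0,0,0,0,0,0,0,0,0,0,0,0,0,0]'

```text
time: 9.8
tool_pos: [0.615, 0.2352, 0.2345]
ee_rot: [3.142, -0.0, -0.339]
wrist_force: [-3.3, 1.6, 1.7]
width: 0.0158
```

```bash
python3 st.py; python3 -c "
from h import *
s=snapshot('side');crop(s['color'][:,:,::-1],215,240,345,400,3.7,'pics/d4.png')"
```

```text
t 9.80 d_ax 17.45 d_ay -0.25 z 234.51 | F ax -3.65 ay 0.43 z 1.66 [ 3.1416 -0.0002 -0.3385] [0.2432 0.8693 0.0132] 0.015845801528041895
```

View pics/d4.png

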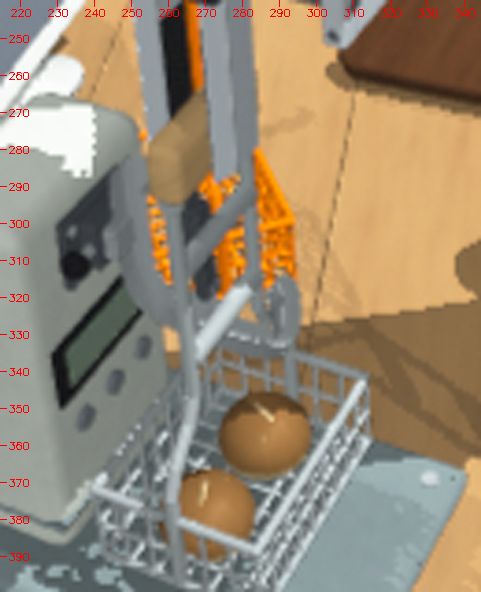

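>>> send_rows --rows '[0.5,-0.18,0,0,0,0,0,0.5,-0.18,0,0,0,0,0,0,0,0,0,0,0,0,0,0,0,0,0,0,0,0,0,0,0,0,0,0,0,0,0,0,0,0,0,0,0,0,0,0,0,0,0,0,0,0,0,0,0]'

```text
time: 10.85
tool_pos: [0.6159, 0.2348, 0.2345]
ee_rot: [3.142, 0.0, -0.339]
wrist_force: [-3.4, 1.3, 0.6]
width: 0.0157
```

```bash
python3 st.py
```

```text
t 10.85 d_ax 18.43 d_ay -0.26 z 234.49 | F ax -3.66 ay 0.04 z 0.64 [ 3.1416  0.     -0.3385] [ 0.2633  1.0732 -0.0188] 0.015668456264995415
```

>>> send_rows --rows '[0.5,-0.18,0,0,0,0,0,0.5,-0.18,0,0,0,0,0,0,0,0,0,0,0,0,0,0,0,0,0,0,0,0,0,0,0,0,0,0,0,0,0,0,0,0,0,0,0,0,0,0,0,0,0,0,0,0,0,0,0]'

```text
time: 11.85
tool_pos: [0.6168, 0.2345, 0.2345]
ee_rot: [3.142, 0.0, -0.338]
wrist_force: [-4.7, 0.9, 1.3]
width: 0.0159
```

```bash
python3 st.py
```

```text
t 11.85 d_ax 19.37 d_ay -0.25 z 234.50 | F ax -4.73 ay -0.68 z 1.33 [ 3.1416  0.0002 -0.3384] [ 0.3456  1.3608 -0.0035] 0.015906182131405322
```

>>> send_rows --rows '[0.5,-0.18,0,0,0,0,0,0.5,-0.18,0,0,0,0,0,0,0,0,0,0,0,0,0,0,0,0,0,0,0,0,0,0,0,0,0,0,0,0,0,0,0,0,0,0,0,0,0,0,0,0,0,0,0,0,0,0,0]'

```text
time: 12.85
tool_pos: [0.6171, 0.2344, 0.2345]
ee_rot: [3.141, 0.002, -0.338]
wrist_force: [-6.6, 1.7, 1.7]
width: 0.0159
```

```bash
python3 st.py
```

```text
t 12.85 d_ax 19.68 d_ay -0.25 z 234.46 | F ax -6.80 ay -0.61 z 1.68 [ 3.1413  0.0019 -0.338 ] [0.4693 1.7825 0.0118] 0.015888803712939846
```

```bash
python3 -c "
from h import *
s=snapshot('side');crop(s['color'][:,:,::-1],235,270,310,350,7,'pics/d5.png')
s=snapshot('scene');crop(s['color'][:,:,::-1],225,160,285,265,5.5,'pics/s5.png')"
```

```text
(no output)
```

View pics/d5.png

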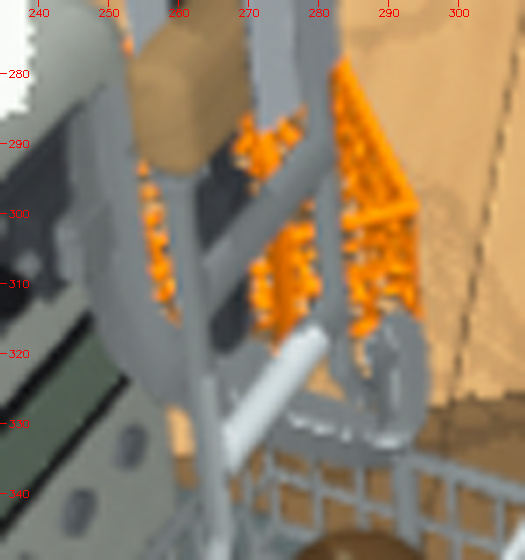

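View pics/s5.png

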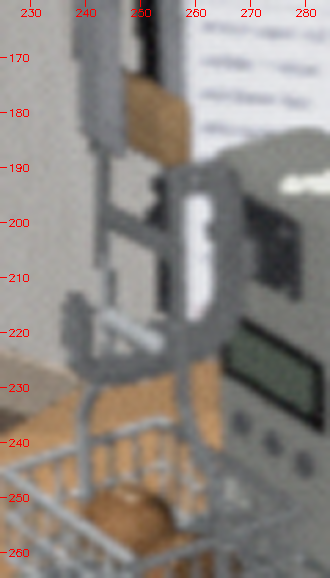

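>>> send_rows --rows '[0,0,1,0,0,0,0,0,0,1,0,0,0,0,0,0,1,0,0,0,0,0,0,1,0,0,0,0,0,0,0,0,0,0,0,0,0,0,0,0,0,0,0,0,0,0,0,0,0,0,0,0,0,0,0,0]'

```text
time: 13.95
tool_pos: [0.617, 0.2341, 0.2361]
ee_rot: [3.139, 0.004, -0.338]
wrist_force: [-5.3, 2.0, -5.5]
width: 0.016
```

```bash
python3 st.py
```

```text
t 13.95 d_ax 19.72 d_ay -0.65 z 236.09 | F ax -5.66 ay 0.09 z -5.54 [ 3.1391  0.004  -0.3383] [ 0.4758  1.3643 -0.0249] 0.015980989505051658
```

>>> send_rows --rows '[0,0,1,0,0,0,0,0,0,1,0,0,0,0,0,0,1,0,0,0,0,0,0,0,0,0,0,0,0,0,0,0,0,0,0,0,0,0,0,0,0,0,0,0,0,0,0,0,0,0,0,0,0,0,0,0]'

```text
time: 14.95
tool_pos: [0.6174, 0.2339, 0.2398]
ee_rot: [3.14, 0.003, -0.339]
wrist_force: [-4.9, 2.1, -4.6]
width: 0.0157
```

```bash
python3 st.py
```

```text
t 14.95 d_ax 20.13 d_ay -0.68 z 239.76 | F ax -5.34 ay 0.34 z -4.62 [ 3.1396  0.0025 -0.3386] [ 0.3496  1.3139 -0.0045] 0.015684502483691857
```

>>> send_rows --rows '[0,0,1,0,0,0,0,0,0,1,0,0,0,0,0,0,1,0,0,0,0,0,0,1,0,0,0,0,0,0,0,0,0,0,0,0,0,0,0,0,0,0,0,0,0,0,0,0,0,0,0,0,0,0,0,0]'

```text
time: 15.95
tool_pos: [0.618, 0.2341, 0.2457]
ee_rot: [-3.141, -0.0, -0.339]
wrist_force: [-0.5, 1.5, -1.3]
width: 0.0155
```

```bash
python3 st.py
```

```text
t 15.95 d_ax 20.64 d_ay -0.27 z 245.75 | F ax -1.03 ay 1.26 z -1.33 [-3.1414 -0.0004 -0.3386] [ 0.0556  0.4037 -0.0046] 0.015539783595496376
```

```bash
python3 st.py;python3 -c "
from h import *
s=snapshot('side');crop(s['color'][:,:,::-1],225,235,330,350,5.2,'pics/d6.png')
s=snapshot('scene');crop(s['color'][:,:,::-1],225,160,285,265,5.5,'pics/s6.png')"; python3 st.py
```

```text
t 15.95 d_ax 20.64 d_ay -0.27 z 245.75 | F ax -1.03 ay 1.26 z -1.33 [-3.1414 -0.0004 -0.3386] [ 0.0556  0.4037 -0.0046] 0.015539783595496376
t 16.05 d_ax 20.45 d_ay -0.27 z 245.48 | F ax -1.55 ay -0.62 z -1.66 [ 3.1415  0.0002 -0.3384] [0.0806 0.4633 0.0081] 0.01595040839242639
```

View pics/d6.png

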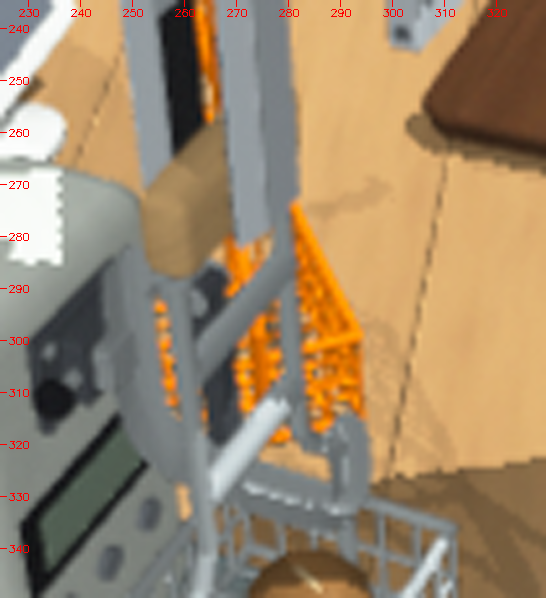

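View pics/s6.png

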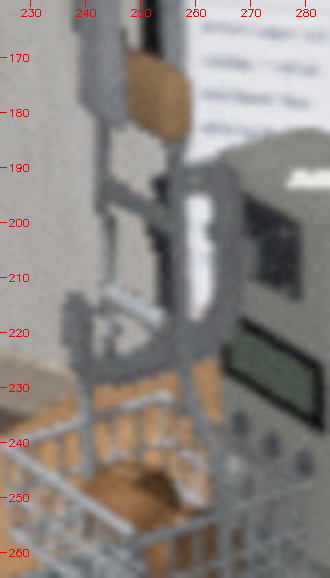

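>>> send_rows --rows '[0,0,1,0,0,0,0,0,0,1,0,0,0,0,0,0,1,0,0,0,0,0,0,1,0,0,0,0,0,0,0,0,0,0,0,0,0,0,0,0,0,0,0,0,0,0,0,0,0,0,0,0,0,0,0,0]'

```text
time: 17.05
tool_pos: [0.6179, 0.2341, 0.2496]
ee_rot: [-3.142, -0.0, -0.339]
wrist_force: [-0.2, -0.1, -2.8]
width: 0.016
```

```bash
python3 st.py
```

```text
t 17.05 d_ax 20.59 d_ay -0.28 z 249.57 | F ax -0.19 ay -0.16 z -2.79 [-3.1416 -0.0002 -0.3385] [-0.0445  0.2355  0.0214] 0.01601496325453174
```

>>> send_rows --rows '[0,0,1,0,0,0,0,0,0,1,0,0,0,0,0,0,1,0,0,0,0,0,0,1,0,0,0,0,0,0,1,0,0,0,0,0,0,1,0,0,0,0,0,0,1,0,0,0,0,0,0,0,0,0,0,0]'

```text
time: 18.05
tool_pos: [0.618, 0.2341, 0.2567]
ee_rot: [-3.141, -0.0, -0.338]
wrist_force: [0.2, 0.3, -4.2]
width: 0.016
```

```bash
python3 st.py;python3 -c "
from h import *
s=snapshot('side');crop(s['color'][:,:,::-1],225,225,330,340,5.2,'pics/d7.png')"
```

```text
t 18.05 d_ax 20.62 d_ay -0.24 z 256.68 | F ax 0.09 ay 0.37 z -4.22 [-3.1415 -0.0003 -0.3385] [ 0.032   0.2743 -0.0138] 0.015953221125425528
```

View pics/d7.png

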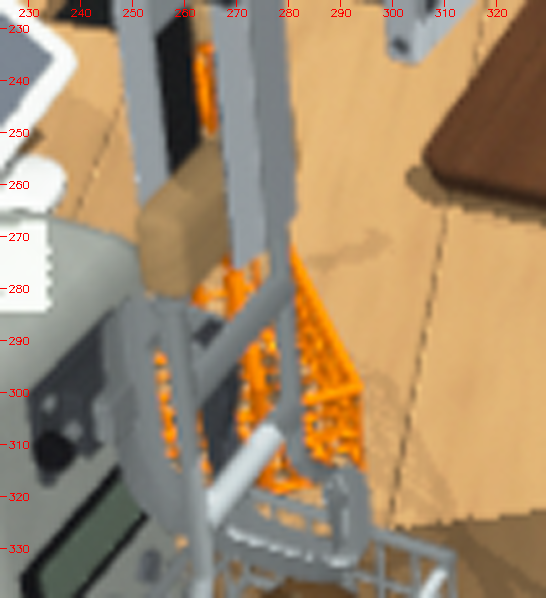

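>>> send_rows --rows '[0,0,2,0,0,0,0,0,0,2,0,0,0,0,0,0,2,0,0,0,0,0,0,3,0,0,0,0,0,0,3,0,0,0,0,0,0,3,0,0,0,0,0,0,2,0,0,0,0,0,0,0,0,0,0,0]'

```text
time: 19.1
tool_pos: [0.6179, 0.2341, 0.2737]
ee_rot: [-3.142, -0.0, -0.338]
wrist_force: [-0.6, 0.5, -3.4]
width: 0.0161
```

```bash
python3 st.py;python3 -c "
from h import *
s=snapshot('side');crop(s['color'][:,:,::-1],225,215,330,330,5.2,'pics/d8.png')"
```

```text
t 19.10 d_ax 20.59 d_ay -0.26 z 273.69 | F ax -0.69 ay 0.27 z -3.40 [-3.1415 -0.0002 -0.3385] [ 0.0302  0.3745 -0.0269] 0.016056780500406674
```

View pics/d8.png

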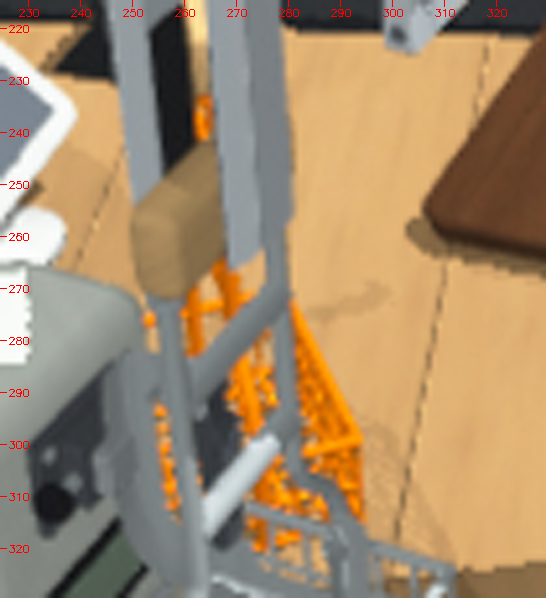

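>>> send_rows --rows '[-2,0.7,0,0,0,0,0,-3,1,0,0,0,0,0,-4,1.4,0,0,0,0,0,-5,1.8,0,0,0,0,0,-5,1.8,0,0,0,0,0,-5,1.8,0,0,0,0,0,-4,1.4,0,0,0,0,0,-2,0.7,0,0,0,0,0]'

```text
time: 20.15
tool_pos: [0.5877, 0.2448, 0.2736]
ee_rot: [-3.142, -0.0, -0.338]
wrist_force: [-0.1, -0.2, -2.7]
width: 0.0159
```

```bash
python3 st.py;python3 -c "
from h import *
s=snapshot('side');crop(s['color'][:,:,::-1],225,205,345,350,4,'pics/d9.png')"
```

```text
t 20.15 d_ax -11.53 d_ay -0.19 z 273.56 | F ax -0.01 ay -0.24 z -2.74 [-3.1416 -0.0002 -0.3383] [-0.0096  0.0406  0.0112] 0.015856736089960393
```

View pics/d9.png

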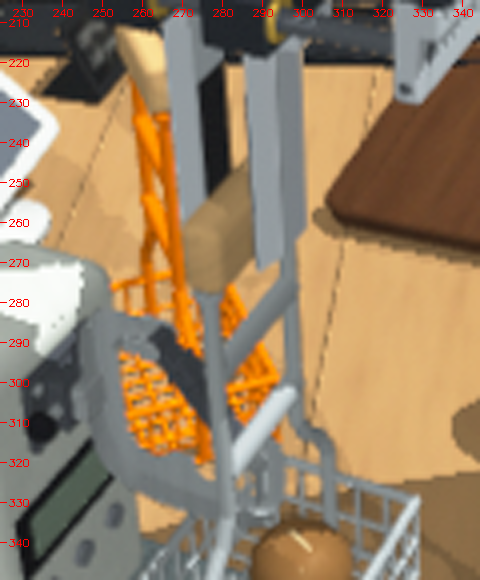

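>>> send_rows --rows '[-4,1.4,0,0,0,0,0,-8,2.8,0,0,0,0,0,-14,5,0,0,0,0,0,-16,5.6,0,0,0,0,0,-16,5.6,0,0,0,0,0,-14,5,0,0,0,0,0,-8,2.8,0,0,0,0,0,-4,1.4,0,0,0,0,0]'

```text
time: 21.2
tool_pos: [0.5035, 0.2745, 0.2737]
ee_rot: [-3.141, -0.001, -0.338]
wrist_force: [0.2, 0.8, -3.5]
width: 0.0158
```

```bash
python3 st.py;python3 -c "
from h import *
s=snapshot('side');cv2.imwrite('pics/d10.png',s['color'][:,:,::-1])"
```

```text
t 21.20 d_ax -100.80 d_ay -0.09 z 273.73 | F ax -0.07 ay 0.78 z -3.48 [-3.1414 -0.0007 -0.3382] [-0.1037  0.0792  0.008 ] 0.01582358131155269
```

View pics/d10.png

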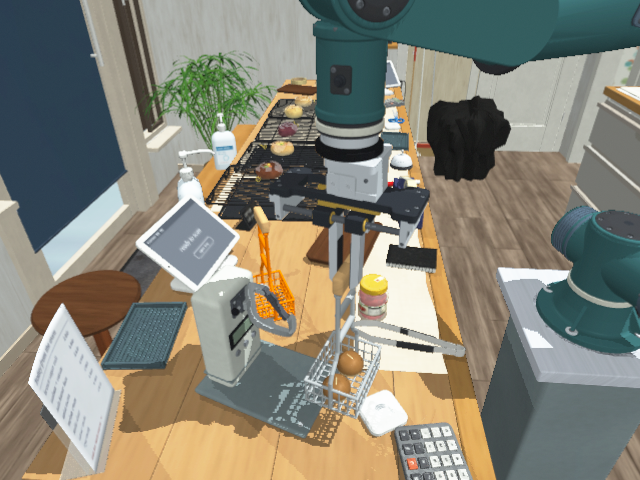

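>>> send_rows --rows '[0,0,5,0,0,0,0,0,0,12,0,0,0,0,-2,-3,18,0,0,0,0,-4,-6,20,0,0,0,0,-4,-10,20,0,0,0,0,-4,-15,18,0,0,0,0,-4,-20,12,0,0,0,0,-4,-22,5,0,0,0,0]'

```text
time: 22.25
tool_pos: [0.4818, 0.1968, 0.385]
ee_rot: [-3.141, -0.002, -0.339]
wrist_force: [0.8, -0.2, -3.3]
width: 0.016
```

>>> send_rows --rows '[0,-26,0,0,0,0,0,0,-28,0,0,0,0,0,0,-30,0,0,0,0,0,0,-30,0,0,0,0,0,5,-28,0,0,0,0,0,5,-22,0,0,0,0,0,5,-14,0,0,0,0,0,3,-6,0,0,0,0,0]'

```text
time: 23.25
tool_pos: [0.4999, 0.0134, 0.3835]
ee_rot: [-3.141, 0.0, -0.34]
wrist_force: [-0.4, -0.3, -3.3]
width: 0.0159
```

```bash
python3 st.py;python3 -c "
from h import *
print(get_obs()['tool_pos'])
for n in ('side','scene','wrist'):
  s=snapshot(n);cv2.imwrite('pics/%s11.png'%n,s['color'][:,:,::-1])"
```

```text
t 23.25 d_ax -17.53 d_ay -247.66 z 383.55 | F ax -0.23 ay -0.41 z -3.30 [-3.1415  0.0002 -0.3397] [-0.0858  0.1098 -0.0365] 0.015908573771994436
[0.49994195 0.01336751 0.38354859]
```

View pics/wrist11.png

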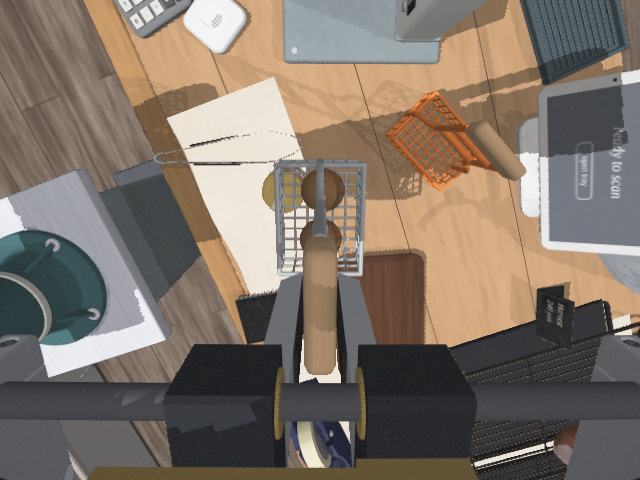

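View pics/scene11.png

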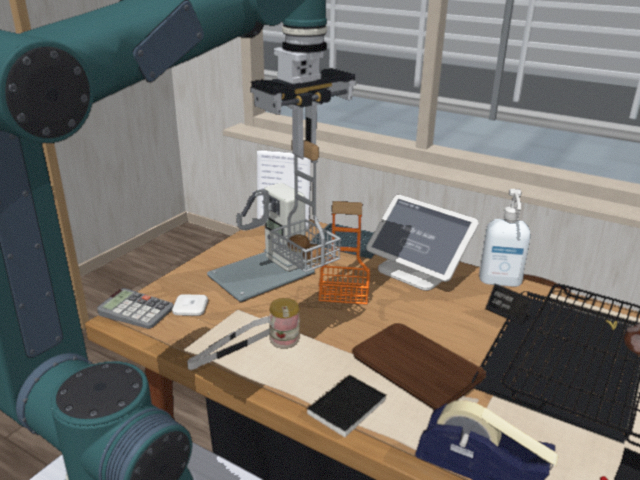

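```bash
python3 - <<'E'
from h import *
np.set_printoptions(precision=4,suppress=True)
for n,f,roi in(("scene","pics/scene0.png",(340,310,500,420)),("side","pics/side0.png",(290,205,400,285))):
    c=cam(snapshot(n));im=cv2.imread(f);h=cv2.cvtColor(im,cv2.COLOR_BGR2HSV)
    m=((h[...,0]<16)&(h[...,1]>110)&(h[...,2]>45)&(h[...,2]<135)).astype(np.uint8)
    z=np.zeros_like(m);x0,y0,x1,y1=roi;z[y0:y1,x0:x1]=m[y0:y1,x0:x1]
    nn,l,st,ce=cv2.connectedComponentsWithStats(z);i=1+np.argmax(st[1:,4]);print(st[i])
    ct=max(cv2.findContours((l==i).astype(np.uint8),0,1)[0],key=len).reshape(-1,2)
    w=onz(c,ct,.018)[:,:2].astype(np.float32)
    print(n,cv2.minAreaRect(w*1000))
    b=proj(c,np.c_[cv2.boxPoints(cv2.minAreaRect(w)),np.full(4,.018)]);cv2.polylines(im,[b.astype(int)],True,(0,255,0),1);cv2.drawContours(im,[ct],-1,(0,0,255),1)
    # model
    for zz,col in((.018,(255,255,0)),):
        R=Rn.from_euler("z",np.deg2rad(-16.2)).as_matrix();P=[np.array([.517,-.23,zz])+R@[i,j,0] for i,j in((-.075,-.1125),(-.075,.1125),(.075,.1125),(.075,-.1125))]
        cv2.polylines(im,[proj(c,P).astype(int)],True,col,1)
    cv2.imwrite(f"pics/tray_{n}.png",cv2.resize(im[y0:y1,x0:x1],None,fx=4,fy=4,interpolation=0))
E
```

```text
[ 352  323  134   86 6012]
scene ((515.4637451171875, -235.068115234375), (231.3832550048828, 154.73475646972656), 75.14635467529297)
[ 306  215   76   56 2777]
side ((520.3961791992188, -222.57362365722656), (240.8321990966797, 147.15341186523438), 75.12701416015625)
```

View pics/tray_scene.png

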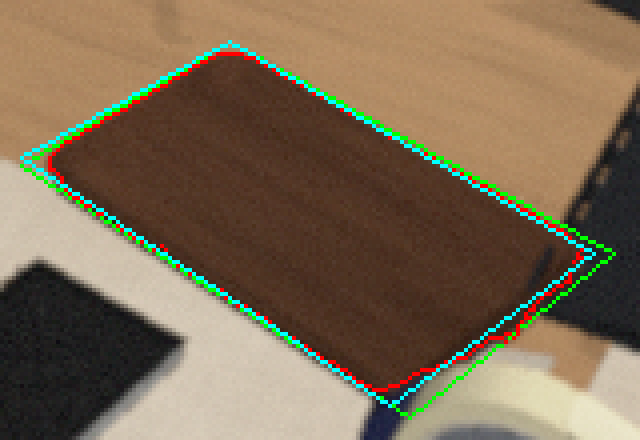

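View pics/tray_side.png

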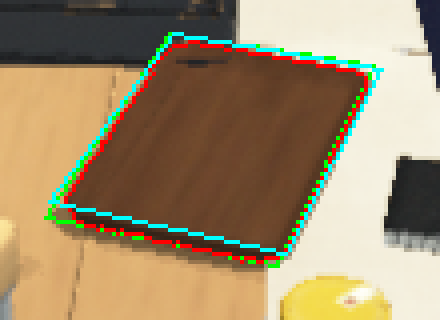

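>>> send_rows --rows '[1,-12,0,0,0,0.5,0,2,-26,0,0,0,0.5,0,3,-38,0,0,0,0.5,0,3,-45,0,0,0,0.5,0,3,-45,0,0,0,0.5,0,2,-38,0,0,0,0.5,0,2,-26,0,0,0,0.5,0,1,-13,0,0,0,0.2,0]'

```text
time: 24.5
tool_pos: [0.5167, -0.2303, 0.3829]
ee_rot: [-3.142, 0.001, -0.275]
wrist_force: [-0.3, 0.2, -4.5]
width: 0.0162
```

>>> send_rows --rows '[0,0,-5,0,0,0,0,0,0,-15,0,0,0,0,0,0,-22,0,0,0,0,0,0,-25,0,0,0,0,0,0,-25,0,0,0,0,0,0,-20,0,0,0,0,0,0,-10,0,0,0,0,0,0,-3,0,0,0,0]'

```text
time: 25.5
tool_pos: [0.5168, -0.2278, 0.2582]
ee_rot: [-3.141, 0.001, -0.273]
wrist_force: [-0.6, 0.2, -3.4]
width: 0.0157
```

```bash
python3 st.py;python3 -c "
from h import *
print(get_obs()['tool_pos'])
s=snapshot('side');crop(s['color'][:,:,::-1],270,110,430,280,3.5,'pics/d12.png')
s=snapshot('scene');crop(s['color'][:,:,::-1],330,220,510,420,3,'pics/s12.png')"
```

```text
t 25.50 d_ax 78.38 d_ay -469.55 z 258.18 | F ax -0.63 ay -0.04 z -3.44 [-3.1412  0.0005 -0.2728] [-0.0597  0.039   0.0445] 0.015664250590876113
[ 0.51683983 -0.2277693   0.25817935]
```

View pics/d12.png

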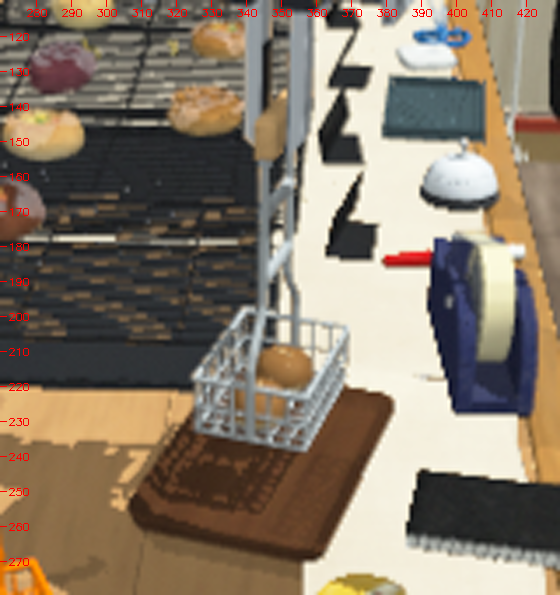

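View pics/s12.png

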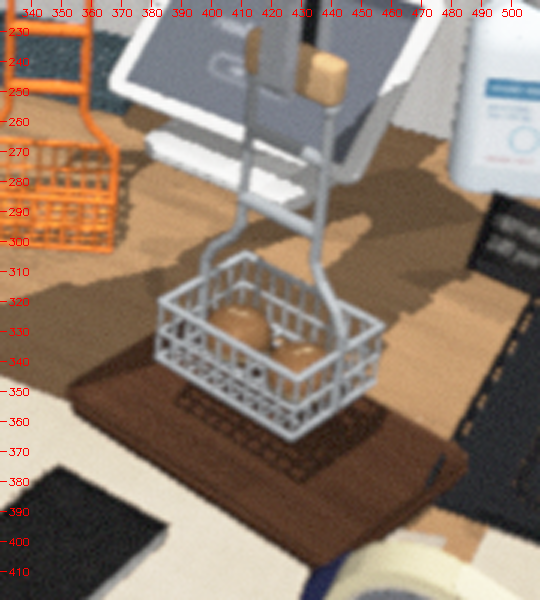

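>>> send_rows --rows '[0,-1,-4,0,0,0,0,0,-1,-8,0,0,0,0,0,0,-8,0,0,0,0,0,0,-7,0,0,0,0,0,0,-5,0,0,0,0,0,0,-4,0,0,0,0,0,0,-2,0,0,0,0,0,0,0,0,0,0,0]'

```text
time: 26.6
tool_pos: [0.5169, -0.2307, 0.2205]
ee_rot: [3.142, -0.0, -0.274]
wrist_force: [-0.3, 0.8, -3.3]
width: 0.0158
```

```bash
python3 st.py;python3 -c "
from h import *
o=get_obs();print(o['tool_pos'])
np.set_printoptions(precision=4,suppress=True)
for n,r in(('side',(270,170,400,280)),('scene',(340,250,500,420))):
  s=snapshot(n);c=cam(s);im=s['color'][:,:,::-1].copy();im=cv2.resize(im,None,fx=4,fy=4,interpolation=2)
  R=Rn.from_euler('z',o['ee_rot'][2]).as_matrix();b=o['tool_pos']-[0,0,.1995]
  for z in(0,.045): cv2.polylines(im,[((proj(c,[b+R@[i*.042,j*.055,z] for i,j in((-1,-1),(-1,1),(1,1),(1,-1))])+.5)*4).astype(int)],True,(0,255,0),1)
  R=Rn.from_euler('z',-.274).as_matrix()
  for X,Y,z in((.075,.1125,.018),(.054,.094,.009)): cv2.polylines(im,[((proj(c,[np.array([.517,-.23,z])+R@[i*X,j*Y,0] for i,j in((-1,-1),(-1,1),(1,1),(1,-1))])+.5)*4).astype(int)],True,(255,255,0),1)
  x0,y0,x1,y1=r;cv2.imwrite('pics/p_%s.png'%n,im[y0*4:y1*4,x0*4:x1*4])"
```

```text
t 26.60 d_ax 79.43 d_ay -472.25 z 220.49 | F ax -0.51 ay 0.67 z -3.34 [ 3.1416 -0.0001 -0.2739] [-0.0379  0.1072  0.0347] 0.01582974878276328
[ 0.5169391  -0.23067006  0.22048706]
```

View pics/p_side.png

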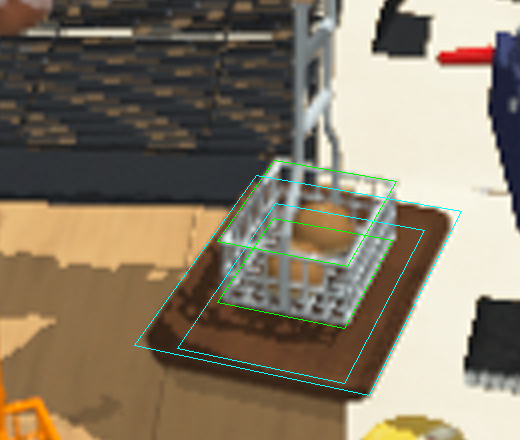

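View pics/p_scene.png

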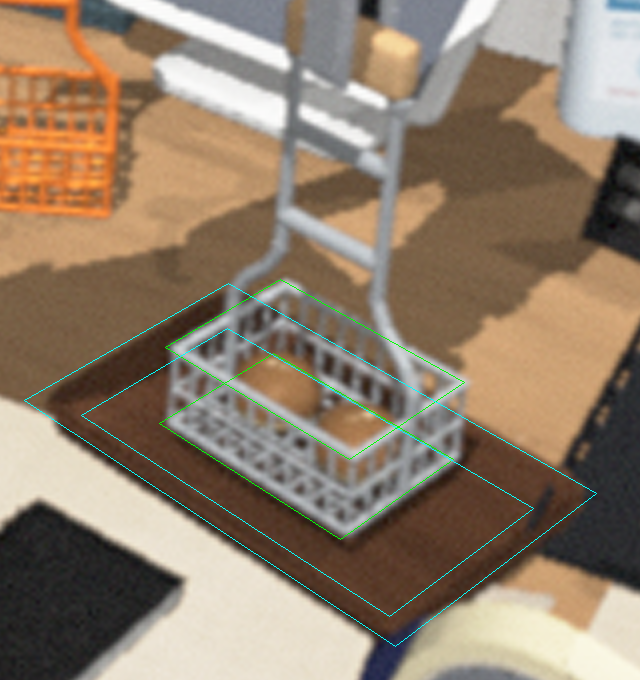

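>>> send_rows --rows '[0,0,-2,0,0,0,0,0,0,-2,0,0,0,0,0,0,-2,0,0,0,0,0,0,-1.5,0,0,0,0,0,0,-1,0,0,0,0,0,0,-1,0,0,0,0,0,0,-0.5,0,0,0,0,0,0,0,0,0,0,0]'

```text
time: 27.7
tool_pos: [0.5169, -0.2307, 0.2105]
ee_rot: [-3.142, -0.0, -0.274]
wrist_force: [-0.6, -1.0, -3.4]
width: 0.016
```

```bash
python3 st.py
```

```text
t 27.70 d_ax 79.42 d_ay -472.26 z 210.50 | F ax -0.24 ay -1.10 z -3.38 [-3.1416 -0.0001 -0.2739] [-0.0621  0.0642  0.0107] 0.016013667854839687
```

>>> send_rows --rows '[0,0,-0.5,0,0,0,0,0,0,-0.5,0,0,0,0,0,0,-0.5,0,0,0,0,0,0,-0.5,0,0,0,0,0,0,-0.5,0,0,0,0,0,0,0,0,0,0,0,0,0,0,0,0,0,0,0,0,0,0,0,0,0]'

```text
time: 28.7
tool_pos: [0.517, -0.2308, 0.2086]
ee_rot: [3.141, -0.001, -0.274]
wrist_force: [-1.0, -0.3, 2.8]
width: 0.0158
```

```bash
python3 st.py
```

```text
t 28.70 d_ax 79.52 d_ay -472.41 z 208.64 | F ax -0.86 ay -0.60 z 2.78 [ 3.1412 -0.0008 -0.274 ] [0.0231 0.4539 0.0688] 0.015768379842049773
```

>>> send_rows --rows '[0,0,0.5,0,0,0,0,0,0,0,0,0,0,0.2,0,0,0,0,0,0,0.3,0,0,0,0,0,0,0.4,0,0,0,0,0,0,0.5,0,0,0,0,0,0,0.5,0,0,0,0,0,0,0.5,0,0,0,0,0,0,0.5]'

```text
time: 29.7
tool_pos: [0.5169, -0.2307, 0.2085]
ee_rot: [3.142, -0.0, -0.274]
wrist_force: [-0.6, -0.1, 1.0]
width: 0.0469
```

>>> send_rows --rows '[0,0,5,0,0,0,0.5,0,0,12,0,0,0,0.5,0,0,20,0,0,0,0.5,0,0,25,0,0,0,0.5,0,0,25,0,0,0,0.5,0,0,20,0,0,0,0.5,0,0,10,0,0,0,0.5,0,0,3,0,0,0,0.5]'

```text
time: 30.7
tool_pos: [0.5171, -0.2308, 0.3295]
ee_rot: [3.141, -0.002, -0.274]
wrist_force: [0.3, -0.4, -0.6]
width: 0.0468
```

```bash
python3 st.py;python3 -c "
from h import *
s=snapshot('side');crop(s['color'][:,:,::-1],270,90,430,280,3.1,'pics/d13.png')
s=snapshot('scene');crop(s['color'][:,:,::-1],330,200,510,420,2.7,'pics/s13.png')
s=snapshot('wrist');cv2.imwrite('pics/w13.png',s['color'][:,:,::-1])"
```

```text
t 30.70 d_ax 79.65 d_ay -472.29 z 329.45 | F ax 0.40 ay -0.25 z -0.57 [ 3.1412 -0.0015 -0.2739] [-0.0474  0.0549 -0.007 ] 0.04677071156847124
```

View pics/d13.png

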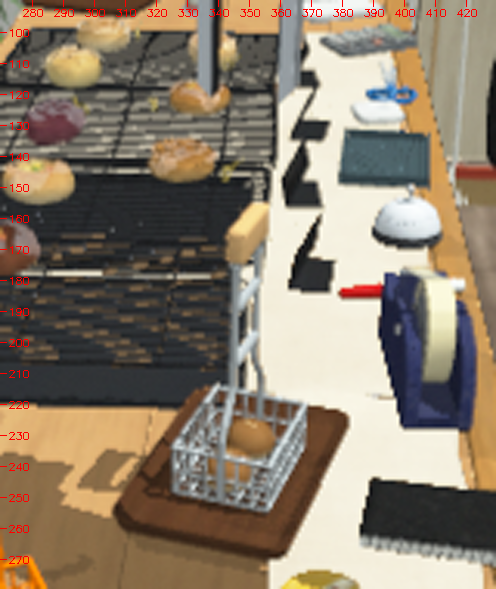

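View pics/s13.png

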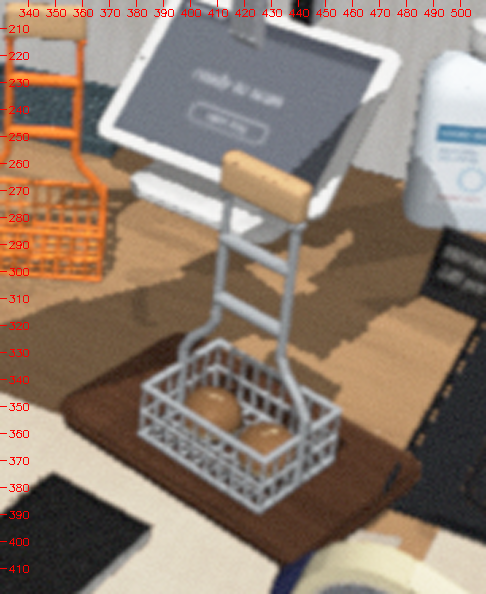

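View pics/w13.png

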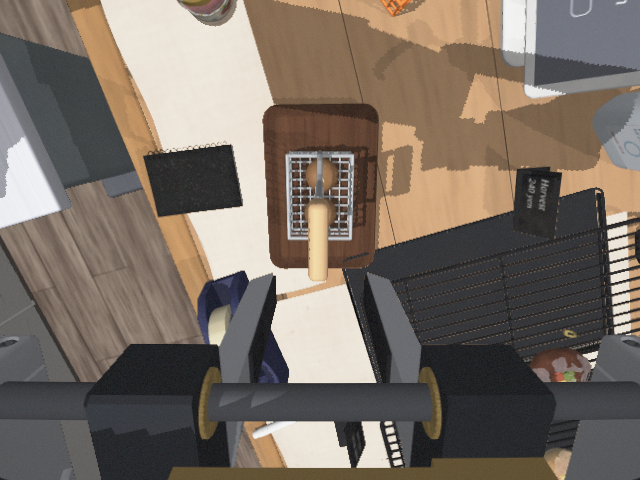

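The basket stands centred and upright in the tray with both rolls inside. The gripper is clear of it, so I am handing the job in.

```bash
python3 -c "
from bench import *
print(close_job())"
```

```text
the job is handed in; nothing more can be done
None
```

The basket is off the hook and standing on the floor of the dark tray with both rolls in it. It is released, and I handed the job in at about 31 s.

- **Unhooking:** I gripped the wooden grip and pushed the basket back towards the column. The keeper resisted with about 3 N. The heel stopped the push after about 19.5 mm, at nearly 7 N. I lifted it straight up about 39 mm, drew it about 100 mm out in front of the hook, then raised it and carried it level.
- **Wrist force:** No reading went above about 7 N. After the heel, sideways force fell to about zero once the bar was clear. The vertical force dipped briefly to 1.3 N during the lift, then settled at 3 to 4 N, the weight of the basket.
- **Set-down:** The basket touched the tray floor at the expected height, with about 3 N on the wrist. It passed below the rim without touching it.
- **Last checks:** The final pictures from all three cameras show the basket upright and square in the tray, with both rolls inside and the gripper about 120 mm above where it let go. I did not re-measure the jam jar and card reader at the end. The arm never went near the card reader, and the basket crossed above the jar with plenty of room.
- **Uncertainty:** My two estimates of the tray's position from the pictures differed by a few millimetres, up to 12 mm along its length. The basket cleared the rim and looks centred in the tray from above.

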